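# Unlatch the tape dispenser and hold its sprung cover open for a roll change

### The arm

A 7-joint arm with a two-finger parallel gripper is mounted at the origin on the work surface; the furniture and walls round the work are solid. World frame = base frame: x ahead of the robot, y to its left, z up, the work surface at z = 0. Lengths are in mm, angles in rad, forces in N, time in s.
With the tool pointing down it reaches from about 400 to 925 mm from the base axis. Payload 5.6 kg.
Tool frame: the origin (TCP) lies at the very end of the fingers, on their centre line; the grasp point (between the pads) lies 19 mm behind it; z points along the fingers, y is the line along which they close (so a half turn about z gives the same grasp; the last joint's range is limited). The gripper opens to 85 mm and grips with 20 to 120 N. Pads are 22 mm wide; open, the fingers measure 114 mm over their backs; the gripper's body (76 mm by 85 mm) begins 54 mm behind the grasp point. The pads swing forward as they close: fully open they stand 13 mm farther back than shut.
Start: joints at [-1.385, 0.468, -0.012, 1.603, 0.006, 1.071, -0.056], TCP at [147.467, 633.058, 231.29] pointing down, gripper open.
Joint ranges: [-2.53, 2.53], [-0.31, 2.02], [-1.57, 1.55], [0.28, 2.44], [-1.29, 4.43], [0.15, 1.84], [-2.92, 2.92]. Speed limits (rad/s): [2.57, 2.57, 3.14, 3.14, 3.14, 3.14, 3.14].

### API

Orientations are given as [roll, pitch, yaw] about the fixed x, y, z axes, in that order (R = Rz(yaw) Ry(pitch) Rx(roll)).
In Python, from workcell import * gives the robot as it stands.
- The arm moves only by the tool jog_arm, never from a script. Its argument "series" is a list of rows, each an object with "linear": the shift along the tool's x, y, z in mm, a list of three; "angular": the turn, a rotation vector about the tool's x, y, z in rad, a list of three; "claw": the opening, from 0 (shut) to 1 (fully open). In form: [{"linear": [tx, ty, tz], "angular": [ax, ay, az], "claw": claw}, ...]. A call has 1 to 5 rows; each row shifts and turns the commanded pose from where the row before left it, along the tool's axes as they then stand; what a row does not reach is not made up. A row lasts 1/10 s, in which the tool goes at most 50 mm and 8.59 degrees, less where a joint would pass 70% of its speed; a pose out of reach is approached as far as the arm can. A call is refused whole if a number of a shift passes 50 or a number of a turn 0.15, either way. A call with a gripper value outside its range is refused whole. The fingers move at their own pace and stop on an object; "grip_force" is the grip in N (left out, the last holds). Time passes only in rows, so rows that do not move let the fingers close. It gives the time, the measured TCP pose, the force, the opening and the grip force at its end, in the units of the state.
- sense(): the state, without advancing time (a new reading comes with each control period).
- snapshot(name): name is "scene" or "top" or "wrist"; returns the picture (384x512x3 uint8, red, green, blue); there is no depth.
- camera_info(name): a dict with "fx", "fy", "cx", "cy" (pixels), "position" and "attitude" of the camera in the world; the wrist camera has in their place "hand_eye" (4x4, takes a point from camera to tool coordinates, whose origin is the TCP and whose axes are the flange's). Camera axes: x right, y down, z forward; pixel columns grow to the right and rows downward; lengths in mm; the calibration is good to about 2 mm. A picture is of the moment at which its call begins: read the wrist's pose just before it. camera_info takes no time and is no camera call.
- finish_job(): hands the job in; it is judged then, once.
Trained networks look in the newest picture that a camera, given by its name, has taken for a name from the list of things; names that differ only in an ending like _2 or _b are one class to them, and where a whole thing is asked for, a point or a joint stands for the part that bears it (a point fixed in the world has none). Each returns a list of dicts, best first, with "conf" (0 to 1); they miss things now and then, are a little off and sometimes report something else, mostly with a low value. They report only what shows in the picture. A call takes as long as a camera call.
- masks_of(camera, target): "mask" (384x512 bool, what is visible of it) and "bbox" ([left, top, right, bottom] in pixels, round what is visible of it).
The state is a dict: "time": time; "joint_pos": joint angles; "joint_velocities": joint speeds; "tau": joint torques, N m; "ee_pos": TCP position; "orientation": TCP orientation; "force": force on the tool from outside, world axes, zero at the start; "torque": the same for the moment, N m; "width": finger opening in mm; "gripper_force": force on a finger pad.
Only numpy, scipy, OpenCV 4.12 (cv2) and the standard library are available. Lean on these libraries where they do the work, as an engineer would, in place of code of your own. Each camera call takes 0.05 s, during which the arm holds its last target. There are 200 camera calls.

### The job

I am about to change the roll in the tape dispenser (the grey machine with the blue cover). Press its front release pedal down to the stop with the gripper so that the cover unlatches, let the pedal come back up, then take the cover by its black grip, raise it and hold it at about 60 degrees open while I reach in: it springs shut by itself, so finish still holding it there, steady. Do not swing it open past 80 degrees, and leave the tape rolls, the empty core and the tape measure beside it where they are.

Things in the scene. Friction and masses are not known exactly. Their poses are not given: they have to be found in the camera images.
- dispenser: bench tape dispenser, fixed to the bench: grey steel box 240 long (its x) x 116 wide (its y), walls 98 mm high, under a blue hinged cover whose top is 140 mm above the bench. Origin: centre of its underside, on the bench; its z is up, its +x points from the pedal end (front) to the hinge end (back). A short steel tape tongue with a tear blade sticks out 18 mm at the front, about 78 mm up.
- pedal_pad (a point): centre of the top face of the release pedal's ribbed black rubber tread (52 long x 58 wide), which sticks out low at the front of the dispenser: unpressed at 195 mm in front of the dispenser's origin (its x = -195 mm), 57 mm above the bench. Pressed from above it tips down about 21 mm to its stop
- pedal (a joint): angle of the release pedal, rad: 0 up, 0.22 down at its stop; sprung up (about 4 N to start, 8 to 11 N at the stop, at the tread); turns about a crosswise axis at the dispenser's x = -100 mm, 40 mm up. It unlatches a little over half way down; a spring pin then pops the cover up to about 0.11 rad, where it stays ajar when the pedal is let up. Until then the cover is locked
- cover_panel: blue cover, 242 long x 116 wide x 40 high with the grip on its top near the front. Origin: on the hinge axis (see cover_hinge); its axes are those of the dispenser when the cover is shut
- cover_grip (a point): point to hold on the cover's black upright pull grip (18 along x, 22 across y, 45 high above the cover's top; this point is 30 mm above the top of the cover, 15 mm below the grip's end). In the cover's frame at (-212, 0, 70) mm, so it moves on an arc of 223 mm radius about the hinge; 170 mm above the bench when shut, 318 mm at 60 degrees
- cover_hinge (a point): middle of the cover's hinge axis, at the back of the dispenser: at (117, 0, 100) mm in the dispenser's frame; the axis runs along the dispenser's y
- cover (a joint): opening angle of the cover, rad: 0 shut, grows as the front rises up and back; 60 degrees = 1.047; its end stop is at 1.6. A spring and its weight drive it shut, about 2 to 3 N at the grip anywhere on the way
- new_roll: the fresh brown tape roll lying flat near the dispenser, 113 across, 50 high; loose. Origin: centre of its underside
- tape_white: white tape roll lying flat, 79 across, 20 high; loose. Origin: centre of its underside
- tape_measure: grey and black tape measure standing on its base, 39 x 81 x 62; loose. Origin: centre of its underside
- tape_core: empty brown cardboard tape core standing on its end, 81 across, 48 high; loose. Origin: centre of its underside

How it is judged:
By the outcome, as a careful person would: the job done as asked, in the order asked, and still so for the second after the job is handed in, while the arm keeps its last pose, push and grip.
It also fails if it takes over 48 s, if anything falls off the work surface, if the arm or the gripper's body presses on something with over 40 N, if the wrist force passes 120 N, or if a joint passes its speed limit or range.

## Working session

There is one attempt and no reset: what is moved stays moved. The work goes in short steps, Python scripts to look and compute and a tool call to move; the robot and the scene stay as the last step left them, time stands still between calls to the robot, and variables do not carry over. Pictures are saved under pics/ and viewed, at most 10 in all, crops included, and the job is handed in when it is done.

Besides the shell and the picture viewer there is one more tool, called after "Request:" as name(argument=value, ...), one argument or row to a line, values as JSON. jog_arm: Moves the arm, as the interface text tells. Its arguments: {"type":"object","properties":{"series":{"type":"array","items":{"type":"object","properties":{"linear":{"type":"array","items":{"type":"number"}},"angular":{"type":"array","items":{"type":"number"}},"claw":{"type":"number"}}}},"grip_force":{"type":"number"}},"required":["series"]}

```bash
mkdir -p pics
python3 - <<'E'
from workcell import *
import cv2,numpy as np
s=sense();print(s)
for c in("scene","top"):
    im=snapshot(c);cv2.imwrite(f"pics/{c}0.png",im[:,:,::-1]);i=camera_info(c);print(c,i)
    for t in("dispenser","pedal_pad","cover_panel","cover_grip","new_roll"):
        r=masks_of(c,t)
        for d in r[:2]:
            ys,xs=np.nonzero(d["mask"]);print(t,round(d["conf"],2),d["bbox"],xs.mean().round(1),ys.mean().round(1),len(xs))
print(camera_info("wrist"))
E
```

```text
{'time': 0.0, 'joint_pos': array([-1.38496973,  0.46836711, -0.01158863,  1.60360133,  0.00599966,
        1.07140142, -0.05631559]), 'joint_velocities': array([-1.28703295e-03,  1.02943075e-03,  7.77985391e-04,  1.24071149e-03,
        1.10223528e-03, -8.33560320e-05, -1.15422564e-03]), 'tau': array([ 9.78739718e-05, -5.32378685e+01,  2.14476278e-02, -2.51303279e+01,
        1.13955222e-02,  7.70928513e-03, -2.80126621e-06]), 'ee_pos': array([147.39366942, 632.5086398 , 230.35407621]), 'orientation': array([-3.13985446e+00,  1.28597577e-04,  2.91267366e+00]), 'force': array([-0.34636478,  0.88598375, -0.29606546]), 'torque': array([-0.01358618, -0.04765277,  0.0017406 ]), 'gripper_force': 0.0, 'width': 85.40666661795599}
scene {'fx': 447.06028237687235, 'fy': 447.06028237687235, 'cx': 254.53860367544348, 'cy': 189.17049699978995, 'position': array([-115.3635827 , -602.23795398, 1079.41862526]), 'attitude': array([-2.39291698, -0.01529907, -0.76093453])}
dispenser 0.73 [201.2, 141.6, 292.2, 239.7] 242.4 189.2 4729
dispenser 0.67 [196.8, 143.0, 279.5, 211.1] 239.5 176.1 2888
pedal_pad
[... 530 characters left out ...]
pedal_pad 0.87 [278.0, 199.5, 306.0, 217.5] 293.9 207.8 357
cover_panel 0.72 [194.6, 180.9, 274.6, 222.3] 234.1 200.3 3114
cover_grip 0.92 [193.5, 177.8, 275.4, 222.9] 234.0 200.1 3114
new_roll 0.58 [358.6, 212.8, 394.7, 244.5] 376.1 229.0 714
{'fx': 313.4605673839594, 'fy': 313.4605673839594, 'cx': 258.22737147822966, 'cy': 189.80158716589486, 'hand_eye': array([[ 6.57263802e-04, -9.47453123e-01, -3.19893963e-01,
         8.24652589e+01],
       [ 9.99999264e-01,  2.96446831e-04,  1.17662065e-03,
         3.13384113e-01],
       [-1.01996136e-03, -3.19894501e-01,  9.47452621e-01,
        -1.42483080e+02],
       [ 0.00000000e+00,  0.00000000e+00,  0.00000000e+00,
         1.00000000e+00]])}
```

Run:
```python
import cv2,numpy as np
a=cv2.imread("pics/top0.png")[140:280,150:420];b=cv2.imread("pics/scene0.png")[110:350,150:420]
a=cv2.resize(a,(540,280),interpolation=2);b=cv2.resize(b,None,fx=1,fy=1)
c=np.zeros((524,540,3),np.uint8);c[:280]=a;c[284:,:270]=b;cv2.imwrite("pics/v1.png",c)
```

```text
(no output)
```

View pics/v1.png

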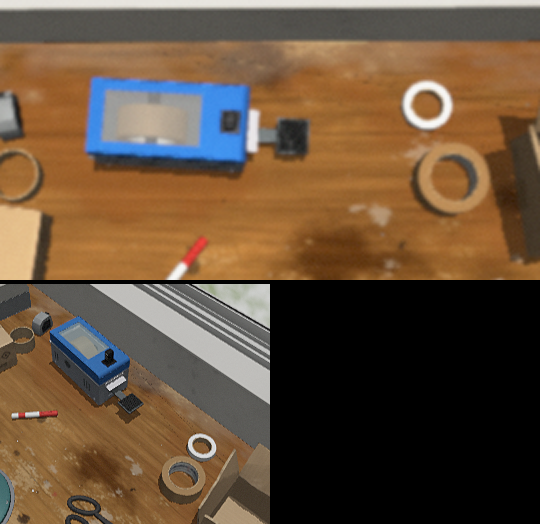

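View pics/scene0.png

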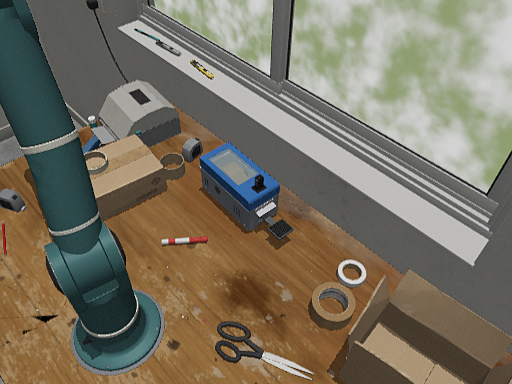

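```bash
cat > h.py <<'E'
from workcell import *
import cv2,numpy as np
from scipy.spatial.transform import Rotation as R
from scipy.optimize import least_squares
def cam(c,s=None):
    i=camera_info(c)
    if c=="wrist":
        T=np.eye(4);T[:3,:3]=R.from_euler("xyz",s["orientation"]).as_matrix();T[:3,3]=s["ee_pos"];T=T@i["hand_eye"];return T[:3,:3],T[:3,3],i
    return R.from_euler("xyz",i["attitude"]).as_matrix(),np.array(i["position"]),i
def proj(C,P):
    q=(np.atleast_2d(P)-C[1])@C[0];return np.c_[C[2]["fx"]*q[:,0]/q[:,2]+C[2]["cx"],C[2]["fy"]*q[:,1]/q[:,2]+C[2]["cy"]]
def W(p,P): # dispenser -> world
    return R.from_euler("z",p[2]).apply(np.atleast_2d(P))+[p[0],p[1],0]
def box(a,b,c,d,e,f): return np.array([[x,y,z] for x in(a,b) for y in(c,d) for z in(e,f)],float)
COVER=np.r_[box(-125,117,-58,58,100,140),box(-104,-86,-11,11,140,185)]
TREAD=box(-221,-169,-29,29,50,57)
E
python3 - <<'E'
from h import *
obs={}
for c in("scene","top"):
    snapshot(c)
    for t,M in(("cover_panel",[COVER[:8],COVER[8:]]),("pedal_pad",[TREAD])):
        d=masks_of(c,t)[0];k=cv2.morphologyEx(d["mask"].astype(np.uint8),cv2.MORPH_OPEN,np.ones((5,5)))
        obs[c,t]=(k,M);
def feat(m):
    n,l,st,ce=cv2.connectedComponentsWithStats(m);j=1+st[1:,4].argmax();x,y,w,h,_=st[j];return np.array([x,y,x+w-1,y+h-1,*ce[j],*ce[j]])
def pf(C,M,p):
    m=np.zeros((1536,2048),np.uint8)
    for P in M: cv2.fillConvexPoly(m,cv2.convexHull(np.round(proj(C,W(p,P))*4+1.5).astype(np.int32)),1)
    ys,xs=np.nonzero(m); return (np.array([xs.min(),ys.min(),xs.max(),ys.max(),xs.mean(),ys.mean(),xs.mean(),ys.mean()])-1.5)/4
CC={c:cam(c) for c in("scene","top")}
F={k:feat(v[0]) for k,v in obs.items()}
f=lambda p:np.concatenate([pf(CC[k[0]],v[1],(p[0]*100,p[1]*100,p[2]))-F[k] for k,v in obs.items()])
r=least_squares(f,[6,0.8,1.5],diff_step=0.01,loss="soft_l1")
for y0 in (1.4,1.6,1.7):
    q=least_squares(f,[r.x[0],r.x[1],y0],diff_step=0.01,loss="soft_l1")
    if q.cost<r.cost:r=q
print(r.x,r.cost);p=r.x*[100,100,1]
print(f(r.x).reshape(-1,8).round(1))
for n,P in(("pedal",[-195,0,57]),("grip",[-95,0,170]),("hinge",[117,0,100])):print(n,W(p,P).round(1))
im=snapshot("scene")[:,:,::-1].copy()
for P in np.r_[COVER,TREAD]:
    u=proj(CC["scene"],W(p,P))[0];cv2.circle(im,tuple(int(v) for v in u.round()),1,(0,255,0),-1)
cv2.imwrite("pics/fit.png",cv2.resize(im[120:260,180:320],None,fx=4,fy=4))
E
```

```text
[5.15363937 1.18253295 1.48768624] 18.0980164837688
[[-1.6 -2.6 -0.6  2.4 -0.9 -0.4 -0.9 -0.4]
 [ 0.9  0.9  0.9  0.1  0.5 -0.2  0.5 -0.2]
 [-1.4 -2.1  0.6  1.6 -0.6 -0.3 -0.6 -0.3]
 [ 6.6 -1.4 -0.6  1.1  1.   0.2  1.   0.2]]
pedal [[499.2 -76.1  57. ]]
grip [[507.5  23.6 170. ]]
hinge [[525.1 234.8 100. ]]
```

View pics/fit.png

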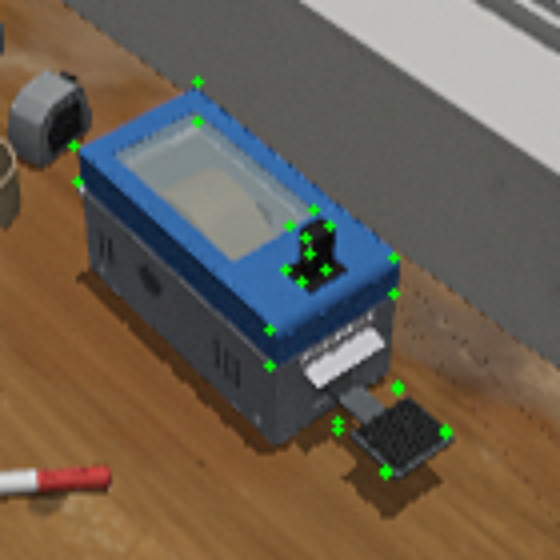

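```bash
cat >> h.py <<'E'
PD=np.array([515.4,118.3,1.488])
def RT(yaw,tilt): return R.from_euler("z",yaw)*R.from_euler("x",np.pi)*R.from_euler("y",tilt)
def rows(T0,R0,wps,step=45,turn=.14):
    """wps: (pos,Rot,[step]); prints rows in tool axes, rounded, from the pose as rounded so far"""
    pos=np.array(T0,float);Ro=R0;k=0
    for w in wps:
        tp,tr=np.array(w[0],float),w[1];st=w[2] if len(w)>2 else step
        n=int(max(1,np.ceil(np.linalg.norm(tp-pos)/st),np.ceil((Ro.inv()*tr).magnitude()/turn)))
        for i in range(n):
            m=n-i;d=Ro.inv().apply((tp-pos)/m).round(0);a=((Ro.inv()*tr).as_rotvec()/m).round(2)
            pos=pos+Ro.apply(d);Ro=Ro*R.from_rotvec(a);k+=1
            print(k,d.astype(int).tolist(),a.tolist(),"->",pos.round(0).astype(int).tolist())
        print("--")
E
python3 - <<'E'
from h import *
s=sense();R0=R.from_euler("xyz",s["orientation"])
rows(s["ee_pos"],R0,[((330,480,330),RT(2.4,0)),((480,150,330),RT(1.65,0.)),(W(PD,[-215,0,220])[0],RT(1.488,.52))])
E
```

```text
1 [-35, -18, -16] [0.0, -0.0, 0.09] -> [177, 608, 247]
2 [-37, -15, -17] [0.0, -0.0, 0.08] -> [208, 582, 264]
3 [-38, -12, -16] [0.0, -0.0, 0.09] -> [238, 556, 280]
4 [-39, -8, -17] [0.0, -0.0, 0.08] -> [269, 531, 297]
5 [-39, -5, -16] [0.0, -0.0, 0.09] -> [299, 505, 313]
6 [-40, -1, -17] [0.0, -0.0, 0.08] -> [330, 480, 330]
--
7 [-37, -16, 0] [0.0, -0.0, 0.08] -> [347, 443, 330]
8 [-38, -13, 0] [0.0, -0.0, 0.08] -> [363, 407, 330]
9 [-39, -10, 0] [0.0, -0.0, 0.08] -> [380, 370, 330]
10 [-40, -7, 0] [0.0, -0.0, 0.09] -> [396, 333, 330]
11 [-40, -3, 0] [0.0, -0.0, 0.08] -> [413, 296, 330]
12 [-40, 0, 0] [0.0, -0.0, 0.09] -> [429, 260, 330]
13 [-40, 4, 0] [0.0, -0.0, 0.08] -> [446, 223, 330]
14 [-40, 7, 0] [0.0, -0.0, 0.09] -> [463, 186, 330]
15 [-39, 11, 0] [0.0, -0.0, 0.08] -> [480, 150, 330]
--
16 [-41, 0, 18] [-0.01, 0.09, 0.03] -> [483, 109, 312]
17 [-43, 1, 15] [-0.01, 0.09, 0.03] -> [486, 67, 293]
18 [-44, 2, 11] [-0.01, 0.08, 0.03] -> [490, 26, 275]
19 [-44, 3, 7] [-0.0, 0.09, 0.02] -> [492, -15, 257]
20 [-44, 4, 3] [-0.01, 0.08, 0.03] -> [495, -55, 239]
21 [-45, 5, 0] [-0.0, 0.09, 0.02] -> [498, -96, 220]
--
```

Request:
jog_arm(
  series=[
    {"linear": [-35, -18, -16], "angular": [0, 0, 0.09], "claw": 0},
    {"linear": [-37, -15, -17], "angular": [0, 0, 0.08], "claw": 0},
    {"linear": [-38, -12, -16], "angular": [0, 0, 0.09], "claw": 0},
    {"linear": [-39, -8, -17], "angular": [0, 0, 0.08], "claw": 0},
    {"linear": [-39, -5, -16], "angular": [0, 0, 0.09], "claw": 0},
  ],
)

```text
time: 1.45
ee_pos: [300.3, 504.1, 314.3]
orientation: [3.141, -0.0, 2.479]
force: [1.2, 1.7, 0.0]
width: 12.4
gripper_force: 0.0
```

Request:
jog_arm(
  series=[
    {"linear": [-40, -1, -17], "angular": [0, 0, 0.08], "claw": 0},
    {"linear": [-37, -16, 0], "angular": [0, 0, 0.08], "claw": 0},
    {"linear": [-38, -13, 0], "angular": [0, 0, 0.08], "claw": 0},
    {"linear": [-39, -10, 0], "angular": [0, 0, 0.08], "claw": 0},
    {"linear": [-40, -7, 0], "angular": [0, 0, 0.09], "claw": 0},
  ],
)

```text
time: 1.95
ee_pos: [396.6, 331.3, 330.5]
orientation: [3.141, -0.0, 2.069]
force: [0.8, 0.9, -0.1]
width: -0.2
gripper_force: 0.0
```

Request:
jog_arm(
  series=[
    {"linear": [-40, -3, 0], "angular": [0, 0, 0.08], "claw": 0},
    {"linear": [-40, 0, 0], "angular": [0, 0, 0.09], "claw": 0},
    {"linear": [-40, 4, 0], "angular": [0, 0, 0.08], "claw": 0},
    {"linear": [-40, 7, 0], "angular": [0, 0, 0.09], "claw": 0},
    {"linear": [-39, 11, 0], "angular": [0, 0, 0.08], "claw": 0},
  ],
)

```text
time: 2.45
ee_pos: [480.2, 148.0, 330.6]
orientation: [3.141, -0.001, 1.649]
force: [-0.1, 0.0, 0.1]
width: -0.0
gripper_force: 0.0
```

Tracking is good; go on to the pedal hover.

Request:
jog_arm(
  series=[
    {"linear": [-41, 0, 18], "angular": [-0.01, 0.09, 0.03], "claw": 0},
    {"linear": [-43, 1, 15], "angular": [-0.01, 0.09, 0.03], "claw": 0},
    {"linear": [-44, 2, 11], "angular": [-0.01, 0.08, 0.03], "claw": 0},
    {"linear": [-44, 3, 7], "angular": [0, 0.09, 0.02], "claw": 0},
    {"linear": [-44, 4, 3], "angular": [-0.01, 0.08, 0.03], "claw": 0},
  ],
)

```text
time: 2.95
ee_pos: [496.0, -56.6, 239.2]
orientation: [3.127, -0.435, 1.514]
force: [2.1, 0.2, -0.3]
width: -0.0
gripper_force: 0.0
```

Request:
jog_arm(
  series=[
    {"linear": [-45, 5, 0], "angular": [0, 0.09, 0.02], "claw": 0},
    {"linear": [0, 0, 0], "angular": [0, 0, 0], "claw": 0},
    {"linear": [0, 0, 0], "angular": [0, 0, 0], "claw": 0},
  ],
)

```text
time: 3.25
ee_pos: [497.4, -98.7, 218.4]
orientation: [-3.138, -0.52, 1.484]
force: [0.4, 0.4, 1.0]
width: 0.1
gripper_force: 0.0
```

Run:
```python
from h import *
s=sense();print(s["joint_pos"].round(2),s["ee_pos"],s["orientation"])
im=snapshot("wrist")[:,:,::-1].copy();C=cam("wrist",s)
for t,P in(("pedal_pad",[-195,0,57]),("cover_grip",[-95,0,170])):
    for d in masks_of("wrist",t)[:2]:
        ys,xs=np.nonzero(d["mask"]);print(t,d["conf"],d["bbox"],xs.mean(),ys.mean(),len(xs),proj(C,W(PD,P)))
for P in np.r_[COVER,TREAD]:
    u=proj(C,W(PD,P))[0];cv2.circle(im,tuple(int(v) for v in u.round()),2,(0,255,0),-1)
cv2.imwrite("pics/w1.png",im)
```

```text
[-0.12  0.41  0.68  1.94 -0.76  1.26  0.85] [497.37309422 -98.67025889 218.36915119] [-3.13768708 -0.52043335  1.484162  ]
pedal_pad 0.64 [187.3, 0.0, 331.8, 157.0] 260.52353387739606 77.86207060163218 21076 [[258.75792963 230.43807881]]
pedal_pad 0.61 [233.1, 179.6, 290.6, 260.9] 264.39013074652047 218.65752846900043 2371 [[258.75792963 230.43807881]]
cover_grip 0.74 [235.8, 179.5, 292.1, 259.8] 263.95754328112116 219.07708161582852 2426 [[258.3348133   84.53351581]]
cover_grip 0.68 [190.6, 1.4, 331.1, 154.7] 260.53368366235856 77.85669649197557 21123 [[258.3348133   84.53351581]]
```

View pics/w1.png

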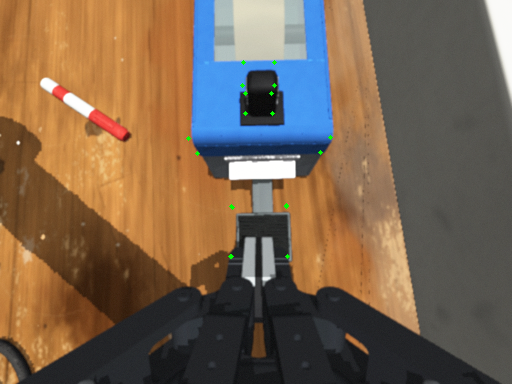

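```bash
sed -i 's/^PD=.*/PD=np.array([518.5,114,1.488])/' h.py
python3 - <<'E'
from h import *
s=sense();R0=R.from_euler("xyz",s["orientation"])
rows(s["ee_pos"],R0,[(W(PD,[-192,0,68])[0],R0)])
E
```

```text
1 [-15, 1, 35] [0.0, 0.0, 0.0] -> [500, -90, 183]
2 [-15, 0, 35] [0.0, 0.0, 0.0] -> [500, -85, 145]
3 [-16, 1, 36] [0.0, 0.0, 0.0] -> [502, -81, 106]
4 [-15, 0, 35] [0.0, 0.0, 0.0] -> [502, -77, 68]
--
```

Request:
jog_arm(
  series=[
    {"linear": [-15, 1, 35], "angular": [0, 0, 0], "claw": 0},
    {"linear": [-15, 0, 35], "angular": [0, 0, 0], "claw": 0},
    {"linear": [-16, 1, 36], "angular": [0, 0, 0], "claw": 0},
    {"linear": [-15, 0, 35], "angular": [0, 0, 0], "claw": 0},
    {"linear": [0, 0, 0], "angular": [0, 0, 0], "claw": 0},
  ],
)

```text
time: 3.9
ee_pos: [499.6, -74.6, 65.0]
orientation: [-3.135, -0.524, 1.494]
force: [-1.0, -0.1, 0.2]
width: 0.2
gripper_force: 0.0
```

Request:
jog_arm(
  series=[
    {"linear": [-2, 0, 4], "angular": [0, 0, 0], "claw": 0},
    {"linear": [-2, 0, 4], "angular": [0, 0, 0], "claw": 0},
    {"linear": [-2, 0, 4], "angular": [0, 0, 0], "claw": 0},
    {"linear": [0, 0, 0], "angular": [0, 0, 0], "claw": 0},
  ],
)

```text
time: 4.3
ee_pos: [503.2, -78.8, 55.5]
orientation: [3.137, -0.521, 1.493]
force: [1.0, -1.4, 4.7]
width: 0.2
gripper_force: 2.2
```

Contact at about 4.7 N; keep pressing toward the stop.

Request:
jog_arm(
  series=[
    {"linear": [-2, 0, 4], "angular": [0, 0, 0], "claw": 0},
    {"linear": [-2, 0, 4], "angular": [0, 0, 0], "claw": 0},
    {"linear": [-2, 0, 4], "angular": [0, 0, 0], "claw": 0},
    {"linear": [0, 0, 0], "angular": [0, 0, 0], "claw": 0},
  ],
)

```text
time: 4.7
ee_pos: [503.2, -79.4, 41.7]
orientation: [3.137, -0.52, 1.491]
force: [0.2, -3.7, 5.9]
width: -0.3
gripper_force: 3.7
```

Request:
jog_arm(
  series=[
    {"linear": [-1, 0, 3], "angular": [0, 0, 0], "claw": 0},
    {"linear": [0, 0, 0], "angular": [0, 0, 0], "claw": 0},
    {"linear": [0, 0, 0], "angular": [0, 0, 0], "claw": 0},
  ],
)

```text
time: 5.0
ee_pos: [503.2, -79.3, 38.9]
orientation: [3.137, -0.519, 1.491]
force: [-0.5, -5.5, 6.8]
width: -0.5
gripper_force: 4.1
```

Request:
jog_arm(
  series=[
    {"linear": [-1, 0, 3], "angular": [0, 0, 0], "claw": 0},
    {"linear": [0, 0, 0], "angular": [0, 0, 0], "claw": 0},
    {"linear": [0, 0, 0], "angular": [0, 0, 0], "claw": 0},
  ],
)

```text
time: 5.3
ee_pos: [503.3, -79.2, 37.1]
orientation: [3.136, -0.52, 1.491]
force: [-2.5, -7.3, 16.3]
width: 0.3
gripper_force: 9.2
```

Request:
jog_arm(
  series=[
    {"linear": [-1, 0, 2], "angular": [0, 0, 0], "claw": 0},
    {"linear": [0, 0, 0], "angular": [0, 0, 0], "claw": 0},
    {"linear": [0, 0, 0], "angular": [0, 0, 0], "claw": 0},
  ],
)

```text
time: 5.6
ee_pos: [503.5, -79.1, 36.5]
orientation: [3.134, -0.523, 1.492]
force: [-5.7, -8.8, 30.5]
width: -0.1
gripper_force: 15.6
```

Request:
jog_arm(
  series=[
    {"linear": [3, 0, -5], "angular": [0, 0, 0], "claw": 0},
    {"linear": [7, 0, -12], "angular": [0, 0, 0], "claw": 0},
    {"linear": [17, 0, -30], "angular": [0, 0, 0], "claw": 0},
    {"linear": [15, 0, -40], "angular": [0, 0, 0], "claw": 1},
    {"linear": [15, 0, -40], "angular": [0, 0, 0], "claw": 1},
  ],
)

```text
time: 6.1
ee_pos: [500.1, -89.8, 172.3]
orientation: [-3.141, -0.522, 1.491]
force: [0.8, 0.6, -0.9]
width: 28.6
gripper_force: 0.0
```

Request:
jog_arm(
  series=[
    {"linear": [15, 0, -40], "angular": [0, 0, 0], "claw": 1},
    {"linear": [20, 0, -35], "angular": [0, 0, 0], "claw": 1},
    {"linear": [0, 0, 0], "angular": [0, 0, 0], "claw": 1},
    {"linear": [0, 0, 0], "angular": [0, 0, 0], "claw": 1},
    {"linear": [0, 0, 0], "angular": [0, 0, 0], "claw": 1},
  ],
)

```text
time: 6.6
ee_pos: [499.3, -96.3, 252.3]
orientation: [-3.14, -0.522, 1.491]
force: [1.3, 0.3, -0.4]
width: 85.3
gripper_force: 0.0
```

Run:
```python
from h import *
s=sense();print(s["ee_pos"],s["orientation"],s["width"])
im=snapshot("wrist")[:,:,::-1].copy();C=cam("wrist",s)
def cov(P,a): 
    h=np.array([117,0,100]);return W(PD,R.from_euler("y",a).apply(np.atleast_2d(P)-h)+h)
for P in COVER:
    u=proj(C,cov(P,.11))[0];cv2.circle(im,tuple(int(v) for v in u.round()),2,(0,255,0),-1)
sc=snapshot("scene")[120:260,180:320,::-1]
cv2.imwrite("pics/w2.png",np.hstack([im,cv2.copyMakeBorder(cv2.resize(sc,(280,280)),0,104,0,0,0)]))
```

```text
[499.29437705 -96.29513468 252.27174217] [-3.13990972 -0.52234865  1.49091247] 85.26302131719979
```

View pics/w2.png

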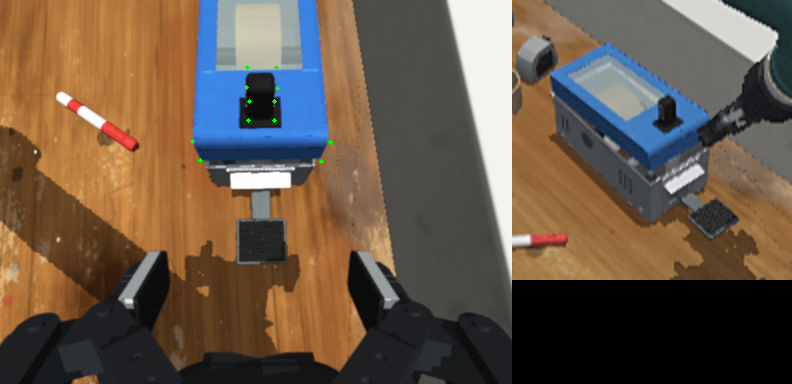

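```bash
cat >> h.py <<'E'
H=np.array([117,0,100.])
def tcp(a,rel):  # TCP and attitude for cover angle a, tool tilt relative to the grip rel
    g=W(PD,R.from_euler("y",a).apply(np.array([-96,0,170])-H)+H)[0]
    q=RT(PD[2],rel-a);return g+q.apply([0,0,19]),q
E
python3 - <<'E'
from h import *
s=sense();R0=R.from_euler("xyz",s["orientation"])
p,q=tcp(.11,.63);print(p)
rows(s["ee_pos"],R0,[(p-q.apply([0,0,70]),q),(p,q,25)])
E
```

```text
[512.08338164  36.67834288 176.47114052]
1 [26, 1, 21] [-0.0, -0.0, 0.0] -> [503, -64, 247]
2 [26, 1, 20] [-0.0, -0.0, 0.0] -> [506, -31, 242]
3 [26, 0, 21] [-0.0, -0.0, 0.0] -> [509, 2, 237]
--
4 [0, 0, 23] [-0.0, -0.0, 0.0] -> [510, 13, 217]
5 [0, 0, 23] [-0.0, -0.0, 0.0] -> [511, 25, 197]
6 [0, 0, 24] [-0.0, -0.0, 0.0] -> [512, 37, 176]
--
```

Request:
jog_arm(
  series=[
    {"linear": [26, 1, 21], "angular": [0, 0, 0], "claw": 1},
    {"linear": [26, 0, 20], "angular": [0, 0, 0], "claw": 1},
    {"linear": [26, 0, 21], "angular": [0, 0, 0], "claw": 1},
    {"linear": [0, 0, 12], "angular": [0, 0, 0], "claw": 1},
    {"linear": [0, 0, 0], "angular": [0, 0, 0], "claw": 1},
  ],
)

```text
time: 7.2
ee_pos: [508.0, 8.7, 225.8]
orientation: [-3.137, -0.522, 1.492]
force: [0.5, 0.6, 0.4]
width: 85.6
gripper_force: 0.0
```

Run:
```python
from h import *
s=sense();R0=R.from_euler("xyz",s["orientation"]);print(s["ee_pos"],s["force"])
im=snapshot("wrist")[:,:,::-1].copy();C=cam("wrist",s)
for P in COVER[8:]:
    u=proj(C,W(PD,R.from_euler("y",.11).apply(P-H)+H))[0];cv2.circle(im,tuple(int(v) for v in u.round()),2,(0,255,0),-1)
cv2.imwrite("pics/w3.png",im)
p,q=tcp(.11,.63)
rows(s["ee_pos"],R0,[(p,q,25)])
```

```text
[507.97527553   8.67031785 225.80081257] [0.52152629 0.59602974 0.41189183]
1 [0, 1, 19] [-0.0, -0.0, 0.0] -> [510, 18, 209]
2 [0, 1, 19] [-0.0, -0.0, 0.0] -> [511, 27, 193]
3 [0, 0, 19] [-0.01, -0.0, 0.0] -> [512, 37, 176]
--
```

View pics/w3.png

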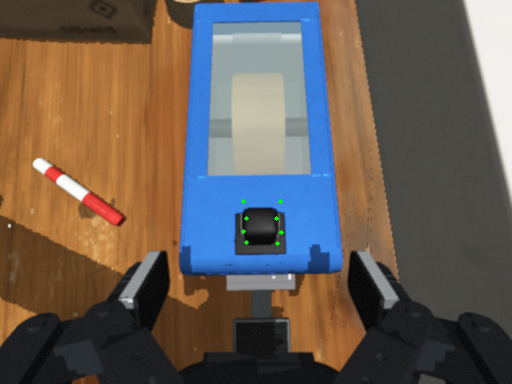

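Request:
jog_arm(
  series=[
    {"linear": [-1, 0, 18], "angular": [0, 0, 0], "claw": 1},
    {"linear": [-1, 0, 18], "angular": [0, 0, 0], "claw": 1},
    {"linear": [-1, 1, 18], "angular": [0, 0, 0], "claw": 1},
    {"linear": [0, 0, 0], "angular": [0, 0, 0], "claw": 1},
    {"linear": [0, 0, 0], "angular": [0, 0, 0], "claw": 0.5},
  ],
  grip_force=50,
)

```text
time: 7.75
ee_pos: [511.9, 31.1, 178.8]
orientation: [-3.14, -0.521, 1.49]
force: [-0.0, -0.4, -1.0]
width: 73.4
gripper_force: 0.0
```

Request:
jog_arm(
  series=[
    {"linear": [0, 0, 0], "angular": [0, 0, 0], "claw": 0},
    {"linear": [0, 0, 0], "angular": [0, 0, 0], "claw": 0},
    {"linear": [0, 0, 0], "angular": [0, 0, 0], "claw": 0},
    {"linear": [0, 0, 0], "angular": [0, 0, 0], "claw": 0},
    {"linear": [0, 0, 0], "angular": [0, 0, 0], "claw": 0},
  ],
  grip_force=50,
)

```text
time: 8.25
ee_pos: [510.6, 30.7, 179.6]
orientation: [-3.14, -0.521, 1.492]
force: [-5.4, -2.8, 3.3]
width: 20.9
gripper_force: 51.8
```

```bash
sed -i 's/^PD=.*/PD=np.array([517.5,110.5,1.488])/' h.py
python3 - <<'E'
from h import *
s=sense();R0=R.from_euler("xyz",s["orientation"]);print(s["ee_pos"],s["force"],s["torque"],s["width"],s["gripper_force"])
p,q=tcp(.11,.63);print(p)
h=W(PD,H)[0]; v=s["ee_pos"]-h
ax=R.from_euler("z",PD[2]).apply([0,1,0])
w=[]
for a in np.arange(1,11)*.0937:
    r=R.from_rotvec(ax*a); w.append((h+r.apply(v),r*R0))
rows(s["ee_pos"],R0,w)
im=snapshot("wrist")[:,:,::-1];cv2.imwrite("pics/w4.png",im)
E
```

```text
[510.62064511  30.66758139 179.62264071] [-5.4197951  -2.76670248  3.31682069] [-0.61083301  0.88036666  0.93941019] 20.940557083691573 51.791401505470276
[511.08338164  33.17834288 176.47114052]
1 [16, 0, -12] [0.0, -0.09, 0.0] -> [511, 39, 198]
--
2 [17, 0, -11] [0.0, -0.1, 0.0] -> [512, 49, 215]
--
3 [16, 0, -12] [0.0, -0.09, 0.0] -> [513, 61, 232]
--
4 [16, 0, -11] [0.0, -0.09, 0.0] -> [514, 73, 246]
--
5 [16, 0, -12] [0.0, -0.1, 0.0] -> [515, 87, 260]
--
6 [17, 0, -11] [0.0, -0.09, 0.0] -> [516, 104, 272]
--
7 [16, 0, -12] [0.0, -0.1, 0.0] -> [518, 120, 284]
--
8 [16, 0, -11] [0.0, -0.09, 0.0] -> [519, 137, 292]
--
9 [16, 0, -12] [0.0, -0.09, 0.0] -> [521, 156, 300]
--
10 [16, 1, -11] [0.0, -0.1, 0.0] -> [523, 174, 306]
--
```

View pics/w4.png

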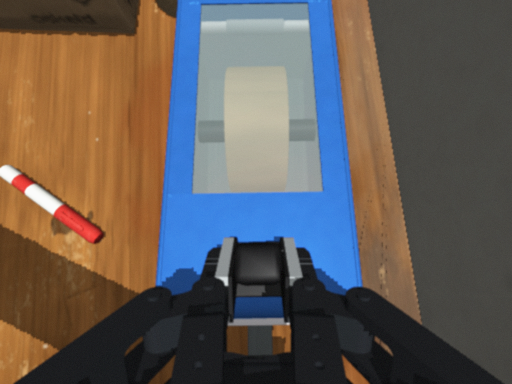

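Request:
jog_arm(
  series=[
    {"linear": [8, 0, -6], "angular": [0, -0.05, 0], "claw": 0},
    {"linear": [8, 0, -6], "angular": [0, -0.05, 0], "claw": 0},
    {"linear": [8, 0, -6], "angular": [0, -0.05, 0], "claw": 0},
    {"linear": [8, 0, -6], "angular": [0, -0.05, 0], "claw": 0},
  ],
)

```text
time: 8.7
ee_pos: [511.7, 48.9, 215.2]
orientation: [-3.139, -0.319, 1.491]
force: [-7.6, -2.8, 2.5]
width: 21.4
gripper_force: 52.6
```

Request:
jog_arm(
  series=[
    {"linear": [16, 0, -12], "angular": [0, -0.09, 0], "claw": 0},
    {"linear": [16, 0, -11], "angular": [0, -0.1, 0], "claw": 0},
    {"linear": [16, 0, -12], "angular": [0, -0.09, 0], "claw": 0},
  ],
)

```text
time: 9.0
ee_pos: [514.1, 87.3, 260.4]
orientation: [-3.137, -0.037, 1.491]
force: [-10.2, -0.3, -2.4]
width: 20.8
gripper_force: 52.2
```

Run:
```python
from h import *
s=sense();R0=R.from_euler("xyz",s["orientation"]);print(s["ee_pos"],s["force"],s["torque"],s["width"],s["gripper_force"],s["joint_pos"].round(2))
# arc radius / angle estimates
h=W(PD,H)[0];Rd=R.from_euler("z",-PD[2])
for p in([510.62,30.67,179.62],s["ee_pos"]):
    v=Rd.apply(np.array(p)-h);print(v.round(1),np.hypot(v[0],v[2]),np.arctan2(v[2],-v[0]))
print((Rd*R0).as_matrix().round(3))
```

```text
[514.06261149  87.29257344 260.40171817] [-10.16323687  -0.29800265  -2.42444015] [0.2427338  1.54902213 0.49008093] 20.81855668972895 52.157496213912964 [-0.82  0.24  0.72  1.92 -0.23  1.04 -0.08]
[-197.1    0.3   79.6] 212.5977755677158 0.38386829415231594
[-140.4    1.5  160.4] 213.1766830721504 0.8517520363582509
[[ 0.999  0.003  0.037]
 [ 0.003 -1.     0.005]
 [ 0.037 -0.005 -0.999]]
```

Request:
jog_arm(
  series=[
    {"linear": [16, -1, -11], "angular": [0, -0.09, 0], "claw": 0},
    {"linear": [16, -1, -12], "angular": [0, -0.1, 0], "claw": 0},
    {"linear": [16, 0, -11], "angular": [0, -0.09, 0], "claw": 0},
    {"linear": [0, 0, 0], "angular": [0, 0, 0], "claw": 0},
  ],
)

```text
time: 9.4
ee_pos: [517.2, 139.4, 293.9]
orientation: [-3.138, 0.246, 1.499]
force: [-11.8, -7.7, 14.0]
width: 21.4
gripper_force: 53.4
```

Request:
jog_arm(
  series=[
    {"linear": [16, -1, -12], "angular": [0, -0.09, 0], "claw": 0},
    {"linear": [15, 0, -11], "angular": [0, -0.09, 0], "claw": 0},
    {"linear": [0, 0, 0], "angular": [0, 0, 0], "claw": 0},
    {"linear": [0, 0, 0], "angular": [0, 0, 0], "claw": 0},
  ],
)

```text
time: 9.8
ee_pos: [519.2, 173.9, 306.1]
orientation: [-3.138, 0.422, 1.494]
force: [-9.8, -3.3, 11.3]
width: 21.0
gripper_force: 58.0
```

Run:
```python
from h import *
s=sense();R0=R.from_euler("xyz",s["orientation"]);print(s["ee_pos"],s["force"],s["torque"],s["width"],s["gripper_force"],s["joint_pos"].round(2),np.abs(s["joint_velocities"]).max())
h=W(PD,H)[0];Rd=R.from_euler("z",-PD[2])
v=Rd.apply(s["ee_pos"]-h);print(v.round(1),np.hypot(v[0],v[2]),np.arctan2(v[2],-v[0])-.3839+.11)
C=cam("scene");im=snapshot("scene")[:,:,::-1]
im=cv2.resize(im[90:290,150:390],None,fx=3,fy=3,interpolation=2)
for a,c in((.96,(0,0,255)),(1.047,(0,255,0)),(1.13,(255,0,255))):
    for P in COVER[:8]:
        u=proj(C,W(PD,R.from_euler("y",a).apply(P-H)+H))[0];u=(u-[150,90])*3;cv2.circle(im,tuple(int(x) for x in u.round()),3,c,-1)
cv2.imwrite("pics/s5.png",im)
```

```text
[519.24883776 173.93361373 306.11754725] [-9.81288495 -3.34912521 11.29094984] [-0.66872084  1.41580164  0.16944314] 20.991510809100657 58.02521824836731 [-1.12  0.41  0.73  1.69  0.1   1.34 -0.51] 0.0191165590065673
[-53.6   3.5 206.1] 212.9826087616072 1.042307905237032
```

View pics/s5.png

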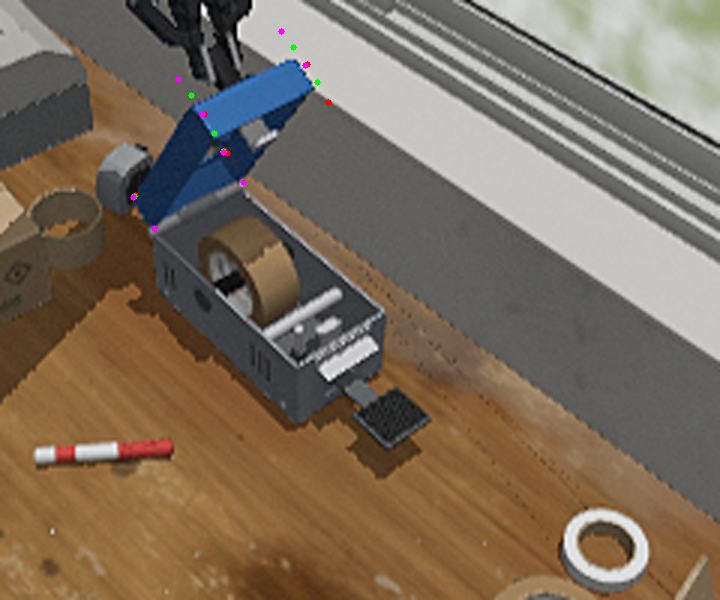

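```bash
python3 -c "
from workcell import *
print(finish_job())"
```

```text
the job is handed in; nothing more can be done
None
```

I pressed the pedal to its stop and let it back up, and the cover unlatched; the gripper is now holding the cover by its black grip, steady at about 60° open (roughly 59–60° measured), and the arm did not touch the rolls, core or tape measure.

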